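# Load a dish viewer and set its iris collar

### The arm

A 7-joint arm with a two-finger parallel gripper is mounted at the origin on the work surface. World frame = base frame: x ahead of the robot, y to its left, z up, the work surface at z = 0. Lengths are in m, angles in rad, forces in N, time in s.
With the tool pointing down it reaches from about 0.4 to 0.85 m from the base axis. Payload 10.4 kg.
Tool frame: the origin (TCP) lies at the very end of the fingers, on their centre line; the grasp point (between the pads) lies 19 mm behind it; z points along the fingers, y is the line along which they close (so a half turn about z gives the same grasp; the last joint's range is limited). The gripper opens to 87 mm and grips with 3 to 60 N. Pads are 19 mm wide; open, the fingers measure 117 mm over their backs; the gripper's body (75 mm by 190 mm) begins 51 mm behind the grasp point.
Start: joints at [1.255, 0.332, -0.065, 1.46, 0.022, 1.35, -0.088], TCP at [0.18, -0.598, 0.223] pointing down, gripper open.
Joint ranges: [-2.6, 2.6], [-0.5, 2.12], [-1.47, 1.34], [0.16, 2.42], [-1.27, 4.41], [0.06, 2.06], [-2.6, 2.6]. Speed limits (rad/s): [2.22, 2.22, 2.79, 2.79, 3.14, 3.14, 3.14].

### API

Orientations are given as a rotation vector (axis times angle).
In Python, from plant import bot gives the robot as it stands. Calls block until the motion is done:
- bot.goto(position, orientation): joint-space move of the TCP to a pose.
- bot.move_linear(position, ori=None, velocity=0.15, guard=None): straight line of the TCP; ori=None keeps the orientation; velocity is the mean speed in m/s. With guard (N) it stops when the force on the tool has changed by that much, and returns True; else False.
- bot.move_j(angles): joint-space move.
- bot.command_gripper(opening, strength=None): finger opening in m; strength is the grip in N (None keeps the last); returns when the fingers have stopped.
- bot.sleep(seconds).
- bot.ik(position, orientation): joint angles nearest the present ones, or None.
- bot.get_state(): the state.
- bot.camera(name): name is "scene" or "top"; returns the picture (480x640x3 uint8, red, green, blue); there is no depth.
- bot.camera_params(name): a dict with "intrinsics" (3x3 intrinsics, pixels), "k1" (the pictures are not rectified: a ray, as slopes to the right and down, at radius r is drawn at 1 + k1 r^2 times it, then the intrinsics apply), "R" (3x3) and "t" (3): a world point X has camera coordinates R X + t. Camera axes: x right, y down, z forward; pixel columns grow to the right and rows downward; lengths in m; the calibration is good to about 2 mm. A picture is of the moment at which its call begins. camera_params takes no time and is no camera call.
A pose or a line that the arm cannot do raises bot.PlanningError and nothing moves.
- bot.close_job(): hands the job in; it is judged then, once.
Trained networks look in the newest picture that a camera, given by its name, has taken for a name from the list of things; names that differ only in an ending like _2 or _b are one class to them, and where a whole thing is asked for, a point or a joint stands for the part that bears it (a point fixed in the world has none). Each returns a list of dicts, best first, with "score" (0 to 1); they miss things now and then, are a little off and sometimes report something else, mostly with a low value. They report only what shows in the picture. A call takes as long as a camera call. They do not tell look-alikes from the thing itself.
- bot.boxes_of(camera, name): "xy" ([column, row] in pixels, amid what is visible of it).
- bot.mark_of(camera, name): "xy" ([column, row] in pixels: a listed point, or the origin of a listed thing).
The state is a dict: "time_s": time; "q": joint angles; "joint_velocities": joint speeds; "joint_torque": joint torques, N m; "position": TCP position; "orientation": TCP orientation; "force": force on the tool from outside, world axes, zero at the start; "moment": the same for the moment, N m; "gripper_width": finger opening in m; "gripper_force": force on a finger pad.
Only numpy, scipy, OpenCV 4.12 (cv2) and the standard library are available. Lean on these libraries where they do the work, as an engineer would, in place of code of your own. Each camera call takes 0.05 s, during which the arm holds its last target. There are 200 camera calls.

### The job

Get the dish viewer ready for a reading: first turn the iris collar on the light's barrel back to its shut stop (the round dot); then, leaving it shut, lay every filter dish from the bench flat in its own pocket of the open viewer, close the clear frame fully and turn the turnbutton squarely across the frame's front edge. Only then turn the collar to the stop marked by the long bar, leaving everything else as it is. Do not knock over or push away the jars and the beaker.

Things in the scene. Friction and masses are not known exactly. Their poses are not given: they have to be found in the camera images.
- light: grey light housing, 130 x 130 mm, 35 mm high, fixed to the bench; origin at the centre of its underside, z up; an upright barrel of 40 mm diameter stands on its centre, its top 102 mm above the bench. Six white marks lie around the barrel on the housing's top, 30 degrees apart: the round dot (shut) in the housing's own -x direction, then counter-clockwise seen from above short ticks, the long bar (90 degrees, in the -y direction), short ticks
- collar (a joint): angle of the iris collar, rad, growing counter-clockwise seen from above: 0 = its white pointer at the round dot (end stop), 1.571 = at the long bar, 2.618 = other end stop. It clicks into a detent every 0.524 rad (30 degrees; peak about 0.12 N m), and within half a step it snaps to the nearest by itself
- collar_mid (a point): centre of the iris collar, a knurled aluminium ring of 54 mm diameter, 27 mm high around the barrel, at mid height (65.5 mm above the bench); turns with the collar, its own -x axis pointing along the white pointer tongue at its foot; 17 mm are free beneath it and the barrel stands 23 mm above its top
- viewer: white dish viewer, fixed to the bench; 290 mm (x) by 220 mm (y), 30 mm high slab; origin on the bench under the slab, 7 mm in front of its centre; x points away from the robot to the hinge, z up. The grey pocket plate (150 x 150 mm, centred at x = +15 mm) has its top 42 mm above the bench
- pocket0 (a point): centre of the floor of pocket 0; the pockets are square, 46 mm wide and 5 mm deep, in the viewer's grey plate (2 x 2, 68 mm apart); any dish may go in any pocket
- pocket1 (a point): centre of the floor of pocket 1; the pockets are square, 46 mm wide and 5 mm deep, in the viewer's grey plate (2 x 2, 68 mm apart); any dish may go in any pocket
- pocket2 (a point): centre of the floor of pocket 2; the pockets are square, 46 mm wide and 5 mm deep, in the viewer's grey plate (2 x 2, 68 mm apart); any dish may go in any pocket
- pocket3 (a point): centre of the floor of pocket 3; the pockets are square, 46 mm wide and 5 mm deep, in the viewer's grey plate (2 x 2, 68 mm apart); any dish may go in any pocket
- frame (a joint): angle of the clear hinged frame, rad: 0 = closed and level, 1.571 = upright, at most 1.95; it stays where it is left (stiff hinge, 0.3 N m)
- frame_hinge (a point): middle of the frame's hinge axis (along the viewer's y, at x = +136 mm, 50 mm above the bench)
- frame_edge (a point): middle of the frame's free edge, 210 mm from the hinge axis and level with it when closed. The aluminium frame is 186 mm wide; its rim is 29 mm thick (from 10 mm outside to 19 mm inside of the plane through hinge and this point), with a clear pane flush to within 1 mm of its outer face; the outer face is up when closed
- turnbutton (a joint): angle of the turnbutton, rad, growing counter-clockwise seen from above: about 0 = clear of the frame (bar along the viewer's y), 1.571 = squarely across the frame's front edge; end stops at -0.35 and 1.62; light friction, stays where it is left
- turnbutton_mid (a point): centre of the turnbutton, a steel bar 62 mm long (its own y), 12 mm wide (its own x), 20 mm high, turning on a vertical pivot through its middle in front of the frame; its underside is 64 mm above the bench
- dish0_mid (a point): centre of a flat round filter dish, white, 40 mm diameter, 16 mm high, 30 g, the same either way up; it lies on the bench at the start and may be absent
- dish1_mid (a point): centre of a flat round filter dish, white, 40 mm diameter, 16 mm high, 30 g, the same either way up; it lies on the bench at the start and may be absent
- dish2_mid (a point): centre of a flat round filter dish, white, 40 mm diameter, 16 mm high, 30 g, the same either way up; it lies on the bench at the start and may be absent
- dish3_mid (a point): centre of a flat round filter dish, white, 40 mm diameter, 16 mm high, 30 g, the same either way up; it lies on the bench at the start and may be absent
- dropper: squat amber jar with a black cap, 32 mm diameter, 45 mm high, among the dishes; a bystander, origin at the centre of its underside
- jar: white jar with a red cap, 64 mm diameter, 75 mm high; a bystander, origin at the centre of its underside
- beaker: clear beaker, 80 mm diameter, 90 mm high; a bystander, origin at the centre of its underside
There are look-alikes about, which are no part of the job. There is more than one size of the light; the job needs the larger.

How it is judged:
On the way, in this order (a step that is already met when the one before it is completed fails the run):
1. the collar is at its shut stop, with the frame open (value of joint collar below 0.12 rad and value of joint frame above 1 rad), for 0.3 s.
2. all dishes lie flat in pockets and are let go, the collar still shut and the frame open (all of step 1 and ((horizontal distance between dish0_mid and pocket0 below 0.008 m and z of dish0_mid in the frame of pocket0 below 0.0105 m) or (horizontal distance between dish0_mid and pocket1 below 0.008 m and z of dish0_mid in the frame of pocket1 below 0.0105 m) or (horizontal distance between dish0_mid and pocket2 below 0.008 m and z of dish0_mid in the frame of pocket2 below 0.0105 m) or (horizontal distance between dish0_mid and pocket3 below 0.008 m and z of dish0_mid in the frame of pocket3 below 0.0105 m)) and ((horizontal distance between dish1_mid and pocket0 below 0.008 m and z of dish1_mid in the frame of pocket0 below 0.0105 m) or (horizontal distance between dish1_mid and pocket1 below 0.008 m and z of dish1_mid in the frame of pocket1 below 0.0105 m) or (horizontal distance between dish1_mid and pocket2 below 0.008 m and z of dish1_mid in the frame of pocket2 below 0.0105 m) or (horizontal distance between dish1_mid and pocket3 below 0.008 m and z of dish1_mid in the frame of pocket3 below 0.0105 m)) and ((horizontal distance between dish2_mid and pocket0 below 0.008 m and z of dish2_mid in the frame of pocket0 below 0.0105 m) or (horizontal distance between dish2_mid and pocket1 below 0.008 m and z of dish2_mid in the frame of pocket1 below 0.0105 m) or (horizontal distance between dish2_mid and pocket2 below 0.008 m and z of dish2_mid in the frame of pocket2 below 0.0105 m) or (horizontal distance between dish2_mid and pocket3 below 0.008 m and z of dish2_mid in the frame of pocket3 below 0.0105 m)) and ((horizontal distance between dish3_mid and pocket0 below 0.008 m and z of dish3_mid in the frame of pocket0 below 0.0105 m) or (horizontal distance between dish3_mid and pocket1 below 0.008 m and z of dish3_mid in the frame of pocket1 below 0.0105 m) or (horizontal distance between dish3_mid and pocket2 below 0.008 m and z of dish3_mid in the frame of pocket2 below 0.0105 m) or (horizontal distance between dish3_mid and pocket3 below 0.008 m and z of dish3_mid in the frame of pocket3 below 0.0105 m)) and linear speed of each of dish0, dish1, dish2, dish3 below 0.02 m/s and contact force between each of dish0, dish1, dish2, dish3 and the fingers below 0.2 N), for 0.3 s.
3. the frame is closed, the turnbutton still clear and the collar still shut (value of joint frame below 0.04 rad and value of joint turnbutton below 0.8 rad and value of joint collar below 0.12 rad), for 0.2 s.
4. the turnbutton is across the frame's edge, the frame closed and the collar still shut (value of joint frame below 0.04 rad and value of joint turnbutton above 1.35 rad and value of joint collar below 0.12 rad), for 0.2 s.
5. the collar is at the long bar, the frame closed and secured (value of joint frame below 0.04 rad and value of joint turnbutton above 1.35 rad and value of joint collar between 1.45 and 1.69 rad), for 0.2 s.
At the end, for the whole second after the job is handed in: Every dish lies flat in a pocket (within 8 mm of its centre, on its floor) and at rest, the frame is closed (within 0.04 rad), the turnbutton is across its edge (over 1.35 rad), and the collar rests at the long bar (within 0.12 rad) (all of step 5 and ((horizontal distance between dish0_mid and pocket0 below 0.008 m and z of dish0_mid in the frame of pocket0 below 0.0105 m) or (horizontal distance between dish0_mid and pocket1 below 0.008 m and z of dish0_mid in the frame of pocket1 below 0.0105 m) or (horizontal distance between dish0_mid and pocket2 below 0.008 m and z of dish0_mid in the frame of pocket2 below 0.0105 m) or (horizontal distance between dish0_mid and pocket3 below 0.008 m and z of dish0_mid in the frame of pocket3 below 0.0105 m)) and ((horizontal distance between dish1_mid and pocket0 below 0.008 m and z of dish1_mid in the frame of pocket0 below 0.0105 m) or (horizontal distance between dish1_mid and pocket1 below 0.008 m and z of dish1_mid in the frame of pocket1 below 0.0105 m) or (horizontal distance between dish1_mid and pocket2 below 0.008 m and z of dish1_mid in the frame of pocket2 below 0.0105 m) or (horizontal distance between dish1_mid and pocket3 below 0.008 m and z of dish1_mid in the frame of pocket3 below 0.0105 m)) and ((horizontal distance between dish2_mid and pocket0 below 0.008 m and z of dish2_mid in the frame of pocket0 below 0.0105 m) or (horizontal distance between dish2_mid and pocket1 below 0.008 m and z of dish2_mid in the frame of pocket1 below 0.0105 m) or (horizontal distance between dish2_mid and pocket2 below 0.008 m and z of dish2_mid in the frame of pocket2 below 0.0105 m) or (horizontal distance between dish2_mid and pocket3 below 0.008 m and z of dish2_mid in the frame of pocket3 below 0.0105 m)) and ((horizontal distance between dish3_mid and pocket0 below 0.008 m and z of dish3_mid in the frame of pocket0 below 0.0105 m) or (horizontal distance between dish3_mid and pocket1 below 0.008 m and z of dish3_mid in the frame of pocket1 below 0.0105 m) or (horizontal distance between dish3_mid and pocket2 below 0.008 m and z of dish3_mid in the frame of pocket2 below 0.0105 m) or (horizontal distance between dish3_mid and pocket3 below 0.008 m and z of dish3_mid in the frame of pocket3 below 0.0105 m)) and linear speed of each of dish0, dish1, dish2, dish3 below 0.02 m/s and velocity of joint collar below 0.1 rad/s); the robot touches nothing.
It fails at once if the dropper is knocked over or pushed more than 5 cm (distance of dropper from where it was at the start of the episode above 0.05 m or angle between dropper's own z axis and vertical above 0.6 rad).
It fails at once if the jar is knocked over or pushed more than 5 cm (distance of jar from where it was at the start of the episode above 0.05 m or angle between jar's own z axis and vertical above 0.6 rad).
It fails at once if the beaker is knocked over or pushed more than 5 cm (distance of beaker from where it was at the start of the episode above 0.05 m or angle between beaker's own z axis and vertical above 0.6 rad).
Of dish0, dish1, dish2, dish3 only 2 to 4 are there at a start; the rules pass over those that are not, and their reading is None.
At some moment in a run one of dish0, dish1, dish2, dish3 may be knocked a few centimetres aside while the robot is not near it.
Once in a run the grip may slacken for a moment while it holds something.
It also fails if it takes over 210 s, if anything falls off the work surface, if the arm or the gripper's body presses on something with over 40 N, if the wrist force passes 120 N, or if a joint passes its speed limit or range.

## Working session

There is one attempt and no reset: what is moved stays moved. The work goes in short steps, each a Python script; the robot and the scene stay as the last script left them, time stands still between calls to the robot, and variables do not carry over. Pictures are saved under pics/ and viewed, at most 14 in all, crops included, and the job is handed in when it is done.

```bash
ls; mkdir -p pics; cat > h.py <<'E'
import numpy as np, cv2
from plant import bot
from scipy.spatial.transform import Rotation as Rn
def pic(c,f):
    im=bot.camera(c); cv2.imwrite('pics/'+f,im[:,:,::-1]); return im
def ray(c,uv):
    p=bot.camera_params(c);K=np.array(p['intrinsics']);d=(np.linalg.inv(K)@[uv[0],uv[1],1])[:2]
    s=d.copy()
    for _ in range(30): s=d/(1+p['k1']*(s@s))
    R=np.array(p['R']);t=np.array(p['t'])
    return -R.T@t, R.T@np.array([s[0],s[1],1])
def at(c,uv,z):
    o,d=ray(c,uv); return o+d*(z-o[2])/d[2]
def px(c,X):
    p=bot.camera_params(c);x=np.array(p['R'])@X+np.array(p['t']);s=x[:2]/x[2]
    s=s*(1+p['k1']*(s@s)); return (np.array(p['intrinsics'])@[s[0],s[1],1])[:2]
def down(yaw): # tool y axis at world angle yaw+90deg; tool z down
    return (Rn.from_euler('z',yaw)*Rn.from_euler('x',np.pi)).as_rotvec()
E
python3 - <<'E'
from h import *
for c in('scene','top'):
    pic(c,c+'0.png');p=bot.camera_params(c);print(c,np.round(-np.array(p['R']).T@p['t'],3),np.round(p['R'],2).tolist(),p['k1'],np.array(p['intrinsics'])[0])
    for n,z in dict(light=0,collar_mid=.0655,viewer=0,pocket0=.037,frame_hinge=.05,frame_edge=.2,turnbutton_mid=.074,dish0_mid=.008,dropper=0,jar=0,beaker=0).items():
        print(n,[(np.round(d['xy']).tolist(),round(d['score'],2),np.round(at(c,d['xy'],z)[:2],3).tolist()) for d in bot.mark_of(c,n)])
s=bot.get_state();print(s['position'],s['orientation'],s['time_s'])
E
```

```text
pics
scene [ 1.069 -0.493  0.854] [[0.68, 0.73, 0.02], [0.52, -0.47, -0.71], [-0.51, 0.49, -0.7]] -0.04668582941405358 [460.79005325   0.         316.49067797]
light [([155.0, 262.0], 0.88, [0.249, -0.259]), ([202.0, 346.0], 0.65, [0.528, -0.303])]
collar_mid [([197.0, 331.0], 0.56, [0.534, -0.306]), ([151.0, 249.0], 0.43, [0.267, -0.262])]
viewer [([320.0, 272.0], 0.88, [0.547, 0.025]), ([323.0, 279.0], 0.27, [0.567, 0.014])]
pocket0 [([303.0, 263.0], 0.96, [0.521, -0.01]), ([327.0, 280.0], 0.61, [0.597, -0.004]), ([322.0, 247.0], 0.58, [0.513, 0.06])]
frame_hinge [([364.0, 287.0], 0.96, [0.676, 0.036])]
frame_edge [([375.0, 222.0], 0.61, [0.648, 0.081])]
turnbutton_mid [([291.0, 229.0], 0.57, [0.446, 0.021])]
dish0_mid []
dropper []
jar [([217.0, 278.0], 0.66, [0.392, -0.172])]
beaker [([320.0, 385.0], 0.96, [0.762, -0.179])]
top [0.359 0.024 0.979] [[-0.02, -1.0, 0.01], [-0.99, 0.02, -0.16], [0.16, -0.01, -0.99]] 0.04301352814872789 [474.58324606   0.         321.41248045]
light [([474.0, 225.0], 0.89, [0.531, -0.308]), ([456.0, 367.0], 0.66, [0.245, -0.249])]
collar_mid [([486.0, 215.0], 0.77, [0.538, -0.311]), ([468.0, 371.0], 0.51, [0.246, -0.252])]
viewer [([318.0, 226.0], 0.84, [0.538, 0.018])]
pocket0 [([326.0, 199.0], 0.83, [0.586, 0.0]), ([331.0, 231.0], 0.61, [0.518, -0.007]), ([298.0, 233.0], 0.61, [0.516, 0.058]), ([294.0, 198.0], 0.57, [0.588, 0.065])]
frame_hinge [([305.0, 159.0], 0.69, [0.666, 0.04])]
frame_edge []
turnbutton_mid [([320.0, 266.0], 0.78, [0.446, 0.017])]
dish0_mid [([213.0, 220.0], 0.8, [0.554, 0.236])]
dropper [([188.0, 240.0], 0.63, [0.513, 0.287])]
jar [([412.0, 300.0], 0.57, [0.378, -0.17])]
beaker [([407.0, 120.0], 0.9, [0.765, -0.18]), ([483.0, 216.0], 0.62, [0.55, -0.328])]
[ 0.18039301 -0.5984252   0.22259344] [3.10788167e+00 4.58203590e-01 8.63234658e-06] 1.2
```

View pics/top0.png

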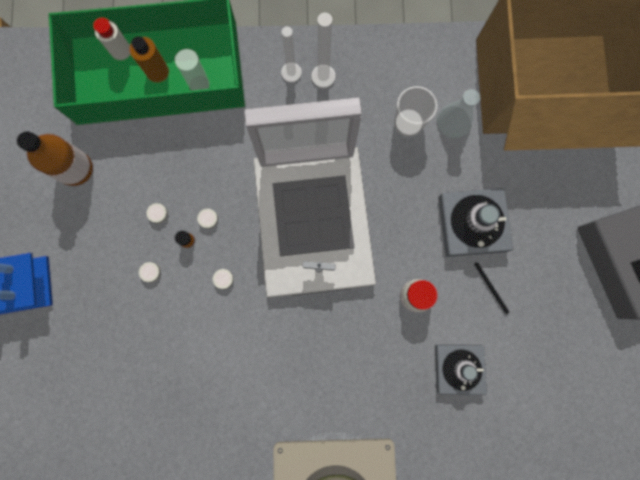

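View pics/scene0.png

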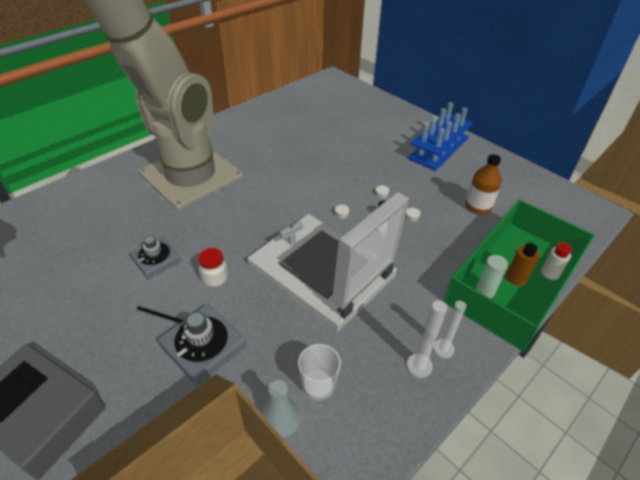

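The top view shows the larger light at (476,222), the open viewer at (315,222) and the turnbutton at (320,266). Four dishes lie at (157,213), (207,218), (149,272) and (223,279), with the dropper at (186,240). Next I zoom in on the light in both cameras.

```bash
python3 - <<'E'
import cv2,numpy as np
a=cv2.imread('pics/top0.png')[180:265,435:520];b=cv2.imread('pics/scene0.png')[295:380,150:250]
f=lambda i:cv2.resize(i,(400,400),interpolation=cv2.INTER_CUBIC)
cv2.imwrite('pics/l0.png',np.hstack([f(a),f(b)]))
E
python3 - <<'E'
from h import *
im=cv2.imread('pics/top0.png')
hsv=cv2.cvtColor(im,cv2.COLOR_BGR2HSV)
g=im.min(2)
for p in [(157,213),(207,218),(149,272),(223,279)]:
    w=g[p[1]-16:p[1]+17,p[0]-16:p[0]+17]
    m=(w>165).astype(np.uint8);n,l,s,c=cv2.connectedComponentsWithStats(m);k=1+np.argmax(s[1:,4]);uv=c[k]+np.array(p)-16
    print(p,s[k],np.round(uv,1),np.round(at('top',uv,.012),3))
# fit viewer slab corners & plate by min area rect
m=cv2.inRange(g,45,85)
m[:, :270]=0;m[:,360:]=0;m[:170]=0;m[260:]=0
n,l,s,c=cv2.connectedComponentsWithStats(m);k=1+np.argmax(s[1:,4]);r=cv2.minAreaRect(np.argwhere(l==k)[:,::-1].astype(np.float32));print(s[k],r,[np.round(at('top',q,.042)[:2],4) for q in cv2.boxPoints(r)])
E
```

```text
(157, 213) [  6   7  19  18 263] [155.7 212.1] [0.571 0.352 0.012]
(207, 218) [  6   7  19  18 264] [206.6 217.4] [0.558 0.248 0.012]
(149, 272) [  6   6  19  19 281] [148.2 271.3] [0.449 0.363 0.012]
(223, 279) [  6   6  19  19 285] [222.1 278.1] [0.432 0.215 0.012]
[ 274  177   76   78 5096] ((312.4653625488281, 215.343017578125), (71.87435150146484, 71.94537353515625), 83.8844985961914) [array([0.619 , 0.1077]), array([ 0.6319, -0.0382]), array([ 0.4845, -0.0487]), array([0.4725, 0.0938])]
```

View pics/l0.png

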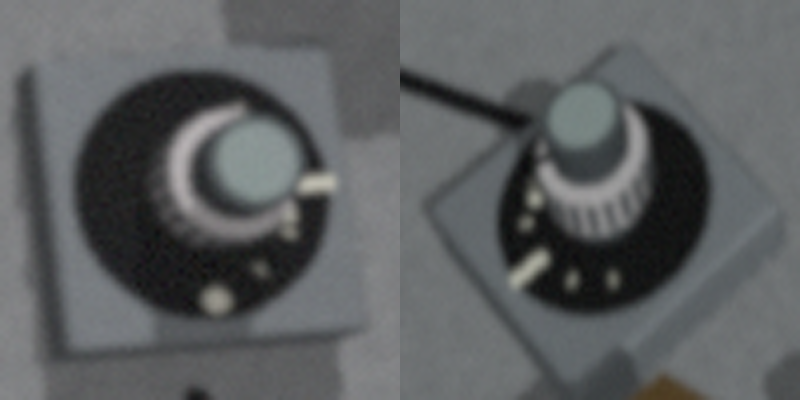

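Dot faces -x, the bar faces -y, and the tongue is beside the 60° tick at crop (290,213), so the collar is at about 1.05 rad. The light's yaw is about +5°. I'll approach and turn it by -60°.

```bash
python3 - <<'E'
from h import *
a=at('top',(435+257*85/400,180+160*85/400),.102);b=at('scene',(150+182/4,295+115*85/400),.102);print(a,b)
L=(a+b)/2
for y in (65,-115): print(y,[None if (q:=bot.ik([L[0],L[1],.15],down(np.radians(v)))) is None else np.round(q,2).tolist() for v in (y,y-66,y+40)])
im=bot.camera('top')
print([(np.round(d['xy']).tolist(),round(d['score'],2),np.round(at('top',d['xy'],.008)[:2],3).tolist()) for d in bot.mark_of('top','dish0_mid')])
E
```

```text
[ 0.53348629 -0.30486043  0.102     ] [ 0.53443692 -0.30212252  0.102     ]
65 [[0.79, 0.39, -0.44, 1.57, 0.18, 1.22, -0.12], [0.69, 0.38, -0.31, 1.57, 0.12, 1.21, -1.23], [0.87, 0.41, -0.54, 1.56, 0.22, 1.23, 0.55]]
-115 [[-0.44, 0.74, 1.32, 1.63, -0.73, 1.36, -2.59], [0.93, 0.43, -0.63, 1.56, 0.26, 1.24, 1.81], [0.58, 0.36, -0.17, 1.58, 0.06, 1.21, -2.48]]
[([212.0, 220.0], 0.53, [0.553, 0.238])]
```

```bash
cat >> h.py <<'E'
LC=np.array([.534,-.3035])
def spin(deg,n=1):
    for _ in range(n):
        q=np.array(bot.get_state()['q'],float); q[6]+=np.radians(deg)/n; bot.move_j(q)
def st(*k):
    s=bot.get_state(); print(round(s['time_s'],1),np.round(s['position'],4),'F',np.round(s['force'],1),'M',np.round(s['moment'],2),'w',round(float(s['gripper_width']),4),'g',np.round(s['gripper_force'],1))
E
python3 - <<'E'
from h import *
bot.goto([*LC,.2],down(np.radians(65)));st()
bot.command_gripper(.087)
print(bot.move_linear([*LC,.05],guard=8));st()
bot.command_gripper(.03,5);st()
E
```

```text
3.0 [ 0.533  -0.3055  0.2   ] F [ 0.4 -0.3  0.2] M [-0.04 -0.05  0.05] w 0.0873 g 0.0
False
4.3 [ 0.5347 -0.3037  0.051 ] F [-0.2 -0.4 -0.4] M [ 0.01 -0.05 -0.  ] w 0.0869 g 0.0
5.0 [ 0.5332 -0.3032  0.0499] F [-5.   2.5  3.8] M [0.57 1.15 0.03] w 0.0539 g 5.0
```

```bash
sed -i 's/^LC=.*/LC=np.array([.5325,-.3028])/' h.py; python3 - <<'E'
from h import *
bot.command_gripper(.065);bot.move_linear([*LC,.05])
bot.command_gripper(.03,30);st()
for i in range(6):
    spin(-10.5);st()
bot.command_gripper(.087);st()
bot.move_linear([*LC,.2])
bot.goto([.45,-.1,.3],down(0))
bot.camera('top');print([(np.round(d['xy']),round(d['score'],2),np.round(at('top',d['xy'],.008)[:2],3)) for d in bot.mark_of('top','dish0_mid')])
a=bot.camera('top')[180:265,435:520];b=bot.camera('scene')[295:380,150:250]
f=lambda i:cv2.resize(i[:,:,::-1],(400,400),interpolation=cv2.INTER_CUBIC)
cv2.imwrite('pics/l1.png',np.hstack([f(a),f(b)]))
E
```

```text
6.2 [ 0.5332 -0.3031  0.0501] F [ 4.9 -2.8 -3.8] M [-0.38 -0.84  0.01] w 0.0535 g 30.0
6.5 [ 0.5331 -0.3031  0.0501] F [ 0.7 -0.8 -0. ] M [-0.    0.11  0.12] w 0.0534 g 30.0
6.8 [ 0.533  -0.303   0.0501] F [ 1.1 -0.1  0.8] M [ 0.19  0.11 -0.14] w 0.0532 g 30.0
7.1 [ 0.5329 -0.3029  0.0501] F [-0.  -0.2  0.9] M [ 0.26  0.18 -0.03] w 0.0533 g 30.0
7.4 [ 0.5329 -0.3028  0.0501] F [-0.4  0.4  1.8] M [0.26 0.22 0.13] w 0.0536 g 30.0
7.7 [ 0.5328 -0.3027  0.0501] F [-1.3  2.1  1.9] M [ 0.52  0.25 -0.11] w 0.0534 g 30.0
8.0 [ 0.533  -0.3026  0.0501] F [-0.2  0.2  0.2] M [ 0.48  0.07 -0.03] w 0.0532 g 30.0
8.8 [ 0.5328 -0.3027  0.0501] F [0.4 0.9 0.4] M [0.01 0.08 0.  ] w 0.0868 g 0.0
[(array([212., 220.]), 0.55, array([0.554, 0.238])), (array([302., 108.]), 0.31, array([0.795, 0.045]))]
```

View pics/l1.png

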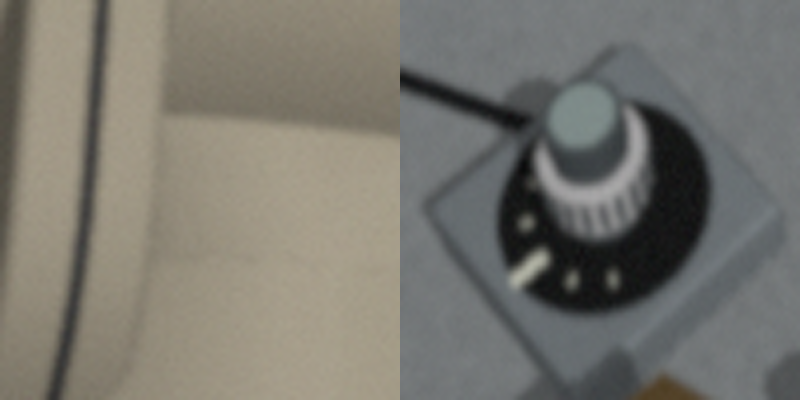

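The pointer has left the 60° tick in the scene view, and the moments fit two detents; the top view comes later. Dishes next.

```bash
cat >> h.py <<'E'
VC=np.array([.552,.029]); VY=np.radians(5.); DR=np.array([.513,.287])
V=lambda x,y: VC+np.array([[np.cos(VY),-np.sin(VY)],[np.sin(VY),np.cos(VY)]])@[x-.015,y]  # viewer frame -> world
PK=[V(.049,.034),V(.049,-.034),V(-.019,.034),V(-.019,-.034)]
def best(xy,z,yaw):
    c=[]
    for k in (-1,0,1,2):
        y=yaw+k*np.pi; q=bot.ik([*xy,z],down(y))
        if q is not None: c.append((abs(q[6])+.3*abs(q[0]-0),y))
    return min(c)[1]
def blobs(z=.012,box=(100,180,260,320)):
    im=bot.camera('top'); g=im.min(2); x0,y0,x1,y1=box
    n,l,s,c=cv2.connectedComponentsWithStats((g[y0:y1,x0:x1]>160).astype(np.uint8))
    return [at('top',c[i]+[x0,y0],z)[:2] for i in range(1,n) if 180<s[i,4]<420 and max(s[i,2:4])<26]
def pick(d):
    a=np.arctan2(*(DR-d)[::-1])+np.pi/4+np.pi/2   # finger axis 45 deg off the dropper
    y=best(d,.1,a); y2=min((y+np.pi/2,y-np.pi/2),key=lambda v:abs(bot.ik([*d,.1],down(v))[6]) if bot.ik([*d,.1],down(v)) is not None else 9)
    bot.goto([*d,.12],down(y2)); bot.command_gripper(.052)
    if bot.move_linear([*d,.008],guard=6,velocity=.1): print('guard down'); st()
    bot.command_gripper(.03,4); bot.command_gripper(.052)
    bot.goto([*d,.008],down(y)); bot.command_gripper(.03,25); st()
    bot.move_linear([*d,.13])
    return bot.get_state()['gripper_width']
def place(p,yaw=None):
    bot.goto([*p,.13],down(best(p,.13,VY if yaw is None else yaw))); st()
    if bot.get_state()['gripper_width']<.037: print('LOST'); return False
    print('guard',bot.move_linear([*p,.046],guard=5,velocity=.06)); st()
    bot.command_gripper(.052); bot.move_linear([*p,.13]); return True
E
python3 - <<'E'
from h import *
bot.goto([.5,-.05,.3],down(0))
b=blobs();print(np.round(b,3));im=pic('top','t1.png')
E
```

```text
[[0.571 0.352]
 [0.558 0.248]
 [0.449 0.363]
 [0.432 0.215]]
```

```bash
python3 - <<'E'
from h import *
if pick(np.array([.558,.248]))>.037: place(PK[0])
bot.goto([.5,.2,.3],down(0))
a=bot.camera('top')[180:265,435:520];b=bot.camera('scene')[200:320,240:400]
b2=pic('top','t2.png')[150:290,240:380]
f=lambda i:cv2.resize(i[:,:,::-1],(390,390),interpolation=cv2.INTER_CUBIC)
cv2.imwrite('pics/c2.png',np.hstack([f(a),f(b)]))
E
```

```text
18.4 [0.558  0.248  0.0079] F [ 0.3  0.2 -0.2] M [-0.02 -0.1  -0.01] w 0.0395 g 25.0
20.9 [0.5827 0.0663 0.1298] F [ 0.1 -0.4 -0.5] M [ 0.07 -0.1  -0.07] w 0.0386 g 25.0
guard False
22.5 [0.5831 0.0659 0.0464] F [ 0.8 -0.6 -0.1] M [ 0.17 -0.12 -0.02] w 0.0391 g 25.0
```

View pics/c2.png

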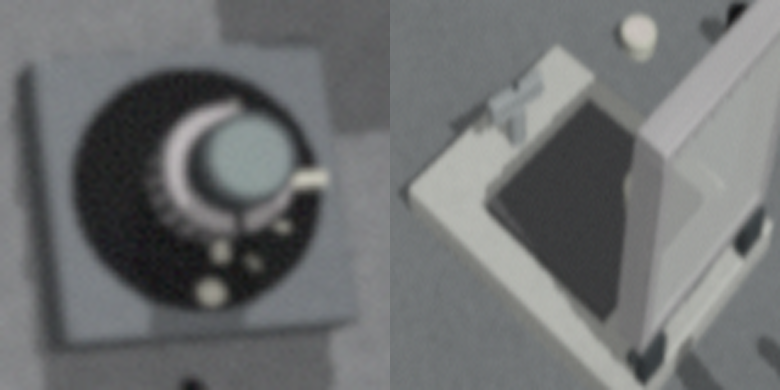

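The tongue at (220,250) now points at the dot at (211,292), so the collar is shut. The first dish is in the back-left pocket, partly hidden behind the frame. Continuing with the others, measuring each one afresh.

```bash
python3 - <<'E'
from h import *
bot.goto([.5,-.05,.3],down(0))
for p in PK[1:]:
    b=blobs();print(np.round(b,3).tolist())
    d=min(b,key=lambda v:np.linalg.norm(v-p))
    if pick(d)<.037: print('LOST pick');break
    if not place(p): break
    bot.goto([.5,-.05,.25],down(0))
bot.goto([.45,-.25,.3],down(0)); print(np.round(blobs(),3).tolist())
im=pic('top','t3.png'); cv2.imwrite('pics/t3c.png',cv2.resize(im[150:310,130:380,::-1],(800,512),interpolation=cv2.INTER_CUBIC))
E
```

```text
[[0.571, 0.352], [0.449, 0.363], [0.432, 0.215]]
32.9 [0.4315 0.2147 0.0079] F [ 0.4  0.6 -0.6] M [ 0.09 -0.16  0.  ] w 0.039 g 25.0
35.8 [ 0.5886 -0.0015  0.1297] F [-0.3  0.2 -0.6] M [0.03 0.03 0.03] w 0.0392 g 25.0
guard False
37.3 [ 0.5891 -0.0019  0.0463] F [-0.7  0.9 -0.5] M [-0.01 -0.01 -0.02] w 0.0388 g 25.0
[[0.571, 0.352], [0.449, 0.363]]
45.1 [0.5713 0.352  0.0079] F [-0.3  0.6 -0.3] M [ 0.11 -0.16  0.01] w 0.0388 g 25.0
47.2 [0.5156 0.0615 0.13  ] F [0.4 0.9 0.7] M [ 0.1  -0.11  0.04] w 0.0391 g 25.0
guard False
48.8 [0.5154 0.06   0.0464] F [-0.4  1.2 -0.3] M [ 0.14 -0.11  0.06] w 0.0386 g 25.0
[[0.449, 0.363]]
58.9 [0.4493 0.3631 0.008 ] F [-0.4 -0.7 -0.2] M [-0.06 -0.09 -0.02] w 0.0391 g 25.0
61.3 [ 0.5213 -0.0065  0.1298] F [-0.7  0.4 -1.4] M [0.07 0.04 0.02] w 0.0387 g 25.0
guard False
62.8 [ 0.5213 -0.0078  0.0463] F [ 0.3 -0.4 -0.1] M [-0.02  0.07  0.01] w 0.0389 g 25.0
[]
```

View pics/t3c.png

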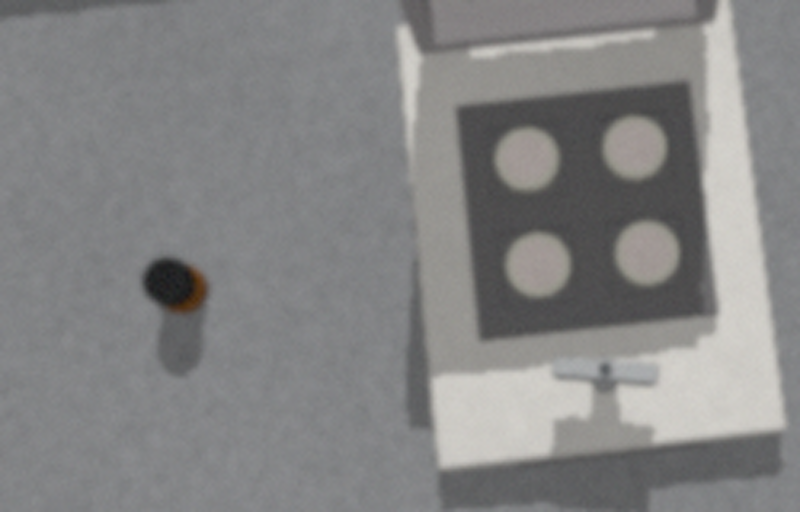

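All four dishes sit centred in their pockets, at crop (527,158), (635,147), (538,264) and (647,252). The turnbutton is clear and the dropper still stands. Next I estimate the frame angle.

```bash
cat >> h.py <<'E'
HZ=.05
def fr(th,r,n): # point on frame, middle
    return np.array([*V(.136-r*np.cos(th)+n*np.sin(th),0),HZ+r*np.sin(th)+n*np.cos(th)])
E
python3 - <<'E'
from h import *
print(np.round(PK,3).tolist(),np.round(blobs(.053,(270,170,360,265)),3).tolist())
bot.camera('scene')
for c in('scene','top'):
  for n in('frame_hinge','frame_edge','turnbutton_mid'):
    print(c,n,[(np.round(d['xy'],1).tolist(),round(d['score'],2)) for d in bot.mark_of(c,n)])
for th in (1.4,1.5,1.6,1.7,1.8,1.9): print(th,px('scene',fr(th,.21,0)),px('top',fr(th,.21,0)),fr(th,.21,0))
print('hinge',px('scene',fr(0,0,0)),px('top',fr(0,0,0)))
for d in bot.mark_of('top','turnbutton_mid'): print(at('top',d['xy'],.074))
for x,z in((.8,.4),(.79,.22)): print(bot.ik([x,.05,z],down(VY)))
E
```

```text
[[0.583, 0.066], [0.589, -0.002], [0.515, 0.06], [0.521, -0.008]] []
scene frame_hinge [([367.7, 282.2], 0.92)]
scene frame_edge [([377.4, 222.4], 0.77)]
scene turnbutton_mid [([292.6, 234.2], 0.62)]
top frame_hinge [([305.6, 156.1], 0.57), ([297.9, 235.9], 0.24)]
top frame_edge [([302.8, 105.7], 0.96)]
top turnbutton_mid [([318.7, 263.8], 0.47)]
1.4 [358.92235709 208.81615725] [305.09697892 135.47482165] [0.63698228 0.03643499 0.25694444]
1.5 [367.49349119 212.70780164] [303.65523214 122.44283275] [0.65774127 0.03825116 0.25947395]
1.6 [376.23051297 217.54458224] [302.24519323 109.88278224] [0.67864812 0.04008028 0.25991046]
1.7 [385.00553906 223.28512721] [300.89200596  98.01643953] [0.69949394 0.04190405 0.25824961]
1.8 [393.68248784 229.86627692] [299.61886253  87.0433392 ] [0.72007044 0.04370426 0.254508  ]
1.9 [402.12096334 237.20342044] [298.44618238  77.13395399] [0.74017202 0.04546292 0.24872302]
hinge [364.03301486 285.35869963] [305.79894673 156.16251582]
[0.44978368 0.0187139  0.074     ]
None
[-0.56513255  0.94478791  1.10843641  0.91769996 -0.813965    1.6397948
 -1.25559103]
```

```bash
python3 - <<'E'
from h import *
o=down(best(V(.1,0),.34,VY)); 
bot.command_gripper(0.0,20)
bot.goto([*V(.06,0),.34],o)
bot.move_linear([*V(.192,0),.33],velocity=.25)
bot.move_linear([*V(.192,0),.225],velocity=.2); st()
dx=V(.0105,0)-V(0,0)
for th in np.arange(1.6,-.01,-.1):
    P=fr(th,.185,.010); P[:2]+=dx
    g=bot.move_linear(P,velocity=.15,guard=30)
    if g: print('guard',th);st();break
st()
P=fr(0,.185,.005);P[:2]+=dx
print(bot.move_linear(P,velocity=.04,guard=12));st()
bot.sleep(.3); bot.move_linear([*P[:2],.12])
bot.goto([.45,-.25,.3],down(0));st()
im=pic('top','t4.png'); b=bot.camera('scene')
cv2.imwrite('pics/t4c.png',np.hstack([cv2.resize(i[:,:,::-1],(400,400),interpolation=cv2.INTER_CUBIC) for i in (im[150:310,240:400],b[190:330,230:410])]))
E
```

```text
70.7 [0.7284 0.0441 0.227 ] F [ 0.4  0.6 -0.2] M [ 0.08 -0.13  0.01] w 0.0006 g 0.0
75.5 [0.499  0.0246 0.0604] F [ 1.1  0.  -0. ] M [ 0.11 -0.13  0.02] w 0.0005 g 0.0
True
75.7 [0.4993 0.0245 0.0591] F [-9.5 -1.8 26.8] M [-0.44  2.23  0.05] w 0.0007 g 12.9
78.7 [ 0.4501 -0.2495  0.2996] F [0.4 0.1 0.1] M [ 0.05  0.   -0.  ] w 0.0008 g 0.0
```

View pics/t4c.png

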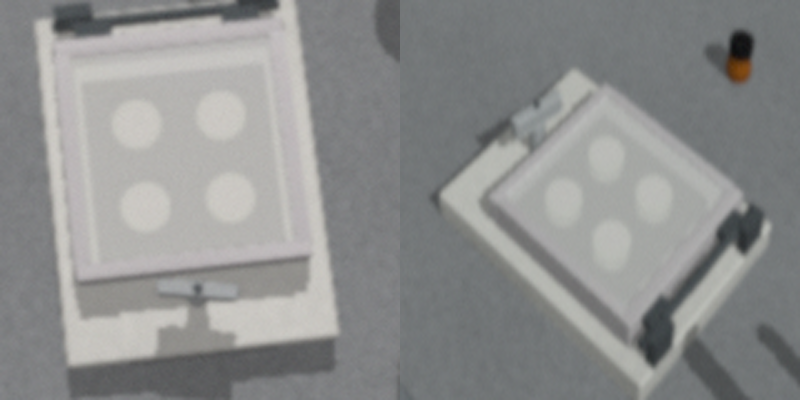

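The frame is closed and level, the dishes show through the pane, and the turnbutton bar is at crop (198,290), tilted about -0.15 rad. I grip it at the pivot and turn it.

```bash
python3 - <<'E'
from h import *
T=at('top',(240+198/2.5,150+290/2.5),.084)[:2]; d=bot.mark_of('top','turnbutton_mid'); T2=at('top',d[0]['xy'],.074)[:2]; print(T,T2,V(-.09,0))
T=(T+T2)/2
q=None
for k in(0,-np.pi):
    y0=VY+np.pi/2-.15+k; y1=VY+np.pi+k
    a=bot.ik([*T,.1],down(y0));print(k,None if a is None else np.round(a,2))
    if a is not None and abs(a[6]+1.72)<2.5 and (q is None or abs(a[6]+.86)<abs(q[0][6]+.86)): q=(a,y0,y1)
_,y0,y1=q
bot.goto([*T,.14],down(y0)); bot.command_gripper(.045)
print(bot.move_linear([*T,.067],velocity=.08,guard=6));st()
bot.command_gripper(0,10);st()
n=6
for i in range(n): spin(np.degrees(y1-y0+.015)/n);st()
s=bot.get_state();print('yaw err',(Rn.from_rotvec(s['orientation'])*Rn.from_rotvec(down(y1)).inv()).as_rotvec())
bot.command_gripper(.045);bot.move_linear([*T,.14])
bot.goto([.45,-.25,.3],down(0));st()
im=pic('top','t5.png'); b=bot.camera('scene')
cv2.imwrite('pics/t5c.png',np.hstack([cv2.resize(i[:,:,::-1],(400,400),interpolation=cv2.INTER_CUBIC) for i in (im[150:310,240:400],b[190:330,230:410])]))
E
```

```text
Traceback (most recent call last):
IndexError: list index out of range
```

```bash
python3 - <<'E'
from h import *
T=at('top',(240+198/2.5,150+290/2.5),.084)[:2]; T2=np.array([.449,.0187]); print(T,T2,V(-.09,0))
assert np.linalg.norm(T-T2)<.008
T=(T+T2)/2
q=None
for k in(0,-np.pi):
    y0=VY+np.pi/2-.15+k; y1=VY+np.pi+k
    a=bot.ik([*T,.1],down(y0));print(k,None if a is None else np.round(a,2))
    if a is not None and a[6]+1.73<2.5 and (q is None or abs(a[6]+.86)<abs(q[0][6]+.86)): q=(a,y0,y1)
_,y0,y1=q
bot.goto([*T,.14],down(y0)); bot.command_gripper(.045)
print(bot.move_linear([*T,.067],velocity=.08,guard=6));st()
bot.command_gripper(0,10);st()
n=6
for i in range(n): spin(np.degrees(y1-y0+.015)/n);st()
s=bot.get_state();print('yaw err',(Rn.from_rotvec(s['orientation'])*Rn.from_rotvec(down(y1)).inv()).as_rotvec())
bot.command_gripper(.045);bot.move_linear([*T,.14])
bot.goto([.45,-.25,.3],down(0));st()
im=pic('top','t5.png'); b=bot.camera('scene')
cv2.imwrite('pics/t5c.png',np.hstack([cv2.resize(i[:,:,::-1],(400,400),interpolation=cv2.INTER_CUBIC) for i in (im[150:310,240:400],b[190:330,230:410])]))
E
```

```text
[0.44459313 0.0179239 ] [0.449  0.0187] [0.44739956 0.01984865]
0 [-0.47  0.05  0.33  2.07 -0.02  1.02 -0.19]
-3.141592653589793 None
False
82.1 [0.4471 0.0184 0.0674] F [-0.   0.3 -0.3] M [-0.04 -0.08 -0.02] w 0.0449 g 0.0
82.8 [0.4462 0.0183 0.0669] F [-4.4  1.1  5.1] M [-0.11  0.89 -0.08] w 0.0119 g 10.0
83.2 [0.4467 0.0183 0.067 ] F [ 3.9 -0.3 -4.6] M [ 0.04 -1.09  0.05] w 0.012 g 10.0
83.5 [0.4473 0.0185 0.0671] F [ 5.4  1.8 -8. ] M [ 0.22 -1.44  0.01] w 0.0122 g 10.0
83.9 [0.4478 0.0188 0.0671] F [ 5.1  0.9 -6.7] M [ 0.37 -1.39  0.  ] w 0.0119 g 10.0
84.3 [0.4481 0.0193 0.067 ] F [ 4.1  1.2 -6. ] M [ 0.5  -1.16  0.01] w 0.0118 g 10.0
84.7 [0.4483 0.0199 0.067 ] F [ 4.3  3.2 -5.6] M [ 0.79 -1.04  0.01] w 0.0121 g 10.0
85.0 [0.4483 0.0204 0.067 ] F [ 3.2  4.7 -4.6] M [ 1.06 -0.87  0.02] w 0.0121 g 10.0
yaw err [ 0.00168468 -0.00377768 -0.01541455]
88.7 [ 0.4501 -0.2496  0.2997] F [ 0.2 -0.9  0.8] M [ 0.03 -0.    0.01] w 0.0449 g 0.0
```

View pics/t5c.png

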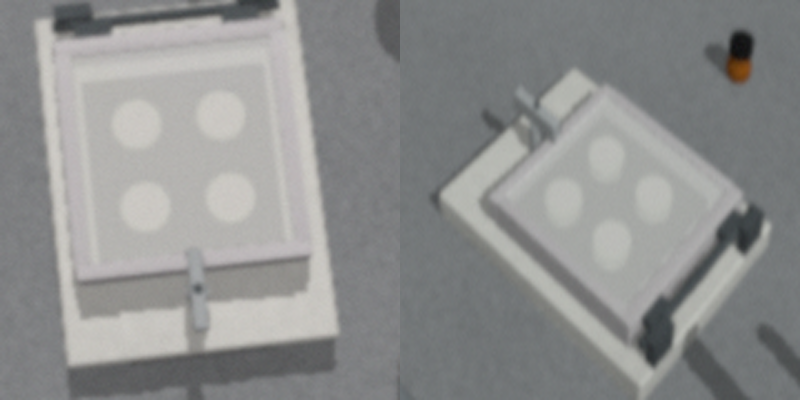

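The bar lies squarely across the frame's edge at crop (198,288). Now I turn the collar +90° to the long bar.

```bash
python3 - <<'E'
from h import *
L=[.533,-.3027]
bot.goto([*L,.2],down(np.radians(5))); bot.command_gripper(.087)
print(bot.move_linear([*L,.05],guard=8))
bot.command_gripper(.03,30);st()
for i in range(9): spin(10)
st()
bot.command_gripper(.087);bot.move_linear([*L,.2]);st()
bot.goto([.45,0.2,.3],down(0))
a=bot.camera('top')[180:265,435:520];b=bot.camera('scene')[295:380,150:250]
f=lambda i:cv2.resize(i[:,:,::-1],(400,400),interpolation=cv2.INTER_CUBIC)
cv2.imwrite('pics/l6.png',np.hstack([f(a),f(b)]))
E
```

```text
False
92.4 [ 0.533  -0.3026  0.0501] F [-0.2  1.1  1. ] M [ 0.23  0.12 -0.04] w 0.0532 g 30.0
94.9 [ 0.5335 -0.303   0.0501] F [ 2.6 -1.7 -2.5] M [-0.46 -0.54  0.09] w 0.0532 g 30.0
96.9 [ 0.5327 -0.3023  0.199 ] F [ 0.1  0.  -0.3] M [-0.03 -0.1  -0.01] w 0.0868 g 0.0
```

View pics/l6.png

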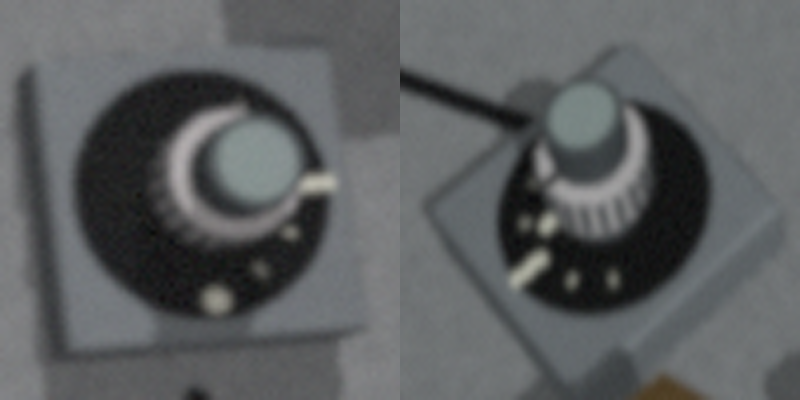

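The tongue now shows at (547,222) in the scene crop. I'll check that against its projection at each angle.

```bash
python3 - <<'E'
from h import *
for deg in(0,30,60,90,120):
    a=np.radians(185+deg)
    for r in(.033,):
        X=np.array([.533+r*np.cos(a),-.3028+r*np.sin(a),.055]);M=np.array([.533+.05*np.cos(a),-.3028+.05*np.sin(a),.035])
        f=lambda X:(np.round((px('scene',X)-[150,295])*[4,400/85]).tolist(),np.round((px('top',X)-[435,180])*400/85).tolist())
        print(deg,'tongue',f(X),'mark',f(M))
E
```

```text
0 tongue ([155.0, 133.0], [225.0, 261.0]) mark ([143.0, 137.0], [215.0, 308.0])
30 tongue ([135.0, 163.0], [262.0, 246.0]) mark ([111.0, 181.0], [271.0, 286.0])
60 tongue ([130.0, 196.0], [286.0, 215.0]) mark ([104.0, 232.0], [306.0, 239.0])
90 tongue ([142.0, 226.0], [290.0, 175.0]) mark ([122.0, 276.0], [312.0, 180.0])
120 tongue ([170.0, 242.0], [273.0, 138.0]) mark ([164.0, 302.0], [286.0, 125.0])
```

The projection matches 90°, the long bar, and the earlier readings match 60° and 0°. Handing in.

```bash
python3 -c "
from h import *
st();print(bot.close_job())"
```

```text
99.6 [0.4502 0.1996 0.2999] F [ 0.8 -0.3 -0.9] M [-0.01 -0.02  0.05] w 0.0868 g 0.0
the job is handed in; nothing more can be done
None
```

I handed the job in at about 100 s, with no verdict returned: the collar was shut first, all four dishes are in pockets, the frame is closed, the turnbutton is across its edge, and the collar is at the long bar, all checked in the camera pictures.

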